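# Start up the tester's control station

### The job

Start a pull test at the flat control station by pressing its controls with the fingertips, in this order: press down the raised end of the rocker so that it tips fully over and stays, push the square key fully down so that it stays in, then press the long bar key fully down and let it come back up. Press each control only in its turn, never press the round mushroom key, and do not pick up or shift the loose things lying on and around the station.

Things in the scene. Friction and masses are not known exactly. Their poses are not given: they have to be found in the camera images.
- station: Flat grey control station with an aluminium top, 156 (x) x 200 (y) x 30 mm, fixed to the worktop. Origin: centre of its underside, on the worktop; x points to its rear (away from the robot, where a short black cable gland projects), y to its left. Four black switch units sit on its corners, at x = +-37, y = +-65 mm; a bare strip 70 mm wide runs along x between them
- power_unit: A black square switch unit 60x60x8 mm, fixed on the station's top. Its origin is the centre of its underside, 30 mm above the worktop; z up, x and y parallel to the station's. The four units' places on the station are swapped from run to run. It carries the rocker: a white paddle 52 mm long (along x), 24 mm wide, slightly V-shaped, pivoting about the y axis 18 mm above the unit's underside. At the start its end nearest the robot (-x) is raised; nothing springs it back
- power_raised_end (a point): Point on the upper face of the rocker's raised end, 17 mm from the pivot towards -x and about 54 mm above the worktop at the start; moves with the paddle and sinks about 7 mm as the rocker is tipped over. About 2 N here moves it
- power (a joint): Rocker angle, rad: 0 to 0.05 at the start (near end raised), 0.40 fully tipped over (near end down); held by friction wherever it is left
- range_unit: A black square switch unit 60x60x8 mm, fixed on the station's top. Its origin is the centre of its underside, 30 mm above the worktop; z up, x and y parallel to the station's. The four units' places on the station are swapped from run to run. It carries the square key
- range_top (a point): Centre of the top of the square key, a white cap 24x24 mm, 52 mm above the worktop when up; moves with the key
- range (a joint): Travel of the square key, m: 0 up, 0.008 fully down. No spring: about 3 N of friction holds it wherever it is pushed, and it stays down when let go
- start_unit: A black square switch unit 60x60x8 mm, fixed on the station's top. Its origin is the centre of its underside, 30 mm above the worktop; z up, x and y parallel to the station's. The four units' places on the station are swapped from run to run. It carries the long bar key
- start_top (a point): Centre of the top of the long bar key, a white cap 18 mm (x) by 46 mm (y), 52 mm above the worktop when up; moves with the key
- start (a joint): Travel of the long bar key, m: 0 up, 0.006 fully down. A spring (2 N at first, 5 N fully down) returns it
- stop_unit: A black square switch unit 60x60x8 mm, fixed on the station's top. Its origin is the centre of its underside, 30 mm above the worktop; z up, x and y parallel to the station's. The four units' places on the station are swapped from run to run. It carries the round mushroom key (not to be pressed)
- stop_top (a point): Centre of the top of the round domed mushroom key, white, 34 mm in diameter, 54 mm above the worktop
- stop (a joint): Travel of the mushroom key, m: 0 up, 0.006 fully down, sprung like the bar key
- grip_pad: Loose small grey jaw face 25x28x9 mm lying on the bare strip in the middle of the station. Origin: centre of its underside
- weight_large: Loose brass knob weight, 33 mm in diameter, 50 mm tall, standing on the worktop left of the station. Origin: centre of its underside
- weight_small: Loose brass knob weight, 27 mm in diameter, 40 mm tall, standing on the worktop left of the station. Origin: centre of its underside
- glue: Loose glue stick, 20 mm thick, 98 mm long, lying on the worktop right of the station, along its side. Origin: centre of its underside
- marker: Loose marker pen, 16 mm thick, 122 mm long, lying right of the glue stick. Origin: centre of its underside
Not all that is in view belongs to the job. Of the things shaped like the grip_pad, the grey one is meant.

How it is judged:
By the outcome, as a careful person would: the job done as asked, in the order asked, and still so for the second after the job is handed in, with the robot touching nothing.
It also fails if it takes over 42 s, if anything falls off the work surface, if the arm or the gripper's body presses on something with over 40 N, if the wrist force passes 120 N, or if a joint passes its speed limit or range.

### The arm

A 6-joint arm with a two-finger parallel gripper is mounted at the origin on a cart in front of the work surface, level with it; the furniture and walls round the work are solid. World frame = base frame: x ahead of the robot, y to its left, z up, the work surface at z = 0. Lengths are in m, angles in degrees, forces in N, time in s.
With the tool pointing down it reaches from about 0.3 to 0.75 m from the base axis. Payload 8.5 kg.
Tool frame: the origin (TCP) lies on the centre line of the jaws, within the pads' length; the fingertips stand 17 mm ahead of it and the grasp point (between the pads) lies 2 mm behind it (env.tip_extent is the distance from the TCP to the fingertips, in m); z points along the fingers, y is the direction in which the jaws open and shut (so a half turn about z gives the same grasp; the last joint's range is limited). The gripper opens to 85 mm and grips with 20 to 120 N. Pads are 22 mm wide; open, the fingers measure 114 mm over their backs; the gripper's body (76 mm by 85 mm) begins 54 mm behind the grasp point. The pads swing forward as they close: fully open they stand 13 mm farther back than shut.
Start: joints at [-12.336, 21.807, 74.336, -0, 83.858, -12.336], TCP at [0.55, 0, 0.248] pointing down, gripper open.
Joint ranges: [-178.18, 178.18], [-50.72, 133.34], [12.68, 142.11], [-81.47, 261.47], [9.98, 163.14], [-165.26, 165.26]. Speed limits (degrees/s): [136.94, 136.94, 180, 180, 180, 180].

### API

Orientations are given as a 3x3 rotation matrix whose columns are the frame's x, y, z axes.
In Python, from rig import telemetry, get_image, camera_params, close_job, env gives the robot as it stands.
- The arm moves only by the tool apply_moves, never from a script. Its argument "motion" is a list of rows, each an object of numbers: "tx", "ty", "tz": the shift along the tool's x, y, z in cm; "turn": the turn about the tool's z in degrees; "jaw": the gripper's target within -1 to 1 (fully open at 1, half-way at 0, shut at -1). In form: [{"tx": .., "ty": .., "tz": .., "turn": .., "jaw": ..}, ...]. A call has 1 to 5 rows; each row is the pose to reach, as a shift and turn from the pose measured when the call began, along the tool's axes at that moment; what a row does not reach only later rows make up. A row lasts 1/12 s, in which the tool goes at most 41.7 mm and 7.16 degrees, less where a joint would pass 70% of its speed; a pose out of reach is approached as far as the arm can. A call with a gripper value outside its range is refused whole. The fingers move at their own pace and stop on an object; "squeeze" is the grip in N (left out, the last holds). Time passes only in rows, so rows that repeat a pose let the fingers close. It gives the time, the measured TCP pose, the force and the opening at its end, in the units of the state.
- telemetry.observe(): the state, without advancing time (a new reading comes with each control period).
- get_image(name): name is "scene" or "side" or "wrist"; returns (picture, depth): 400x640x3 uint8, red, green, blue; 400x640 float32, m along the optical axis (not along the pixel's ray), 0 where there is no reading.
- camera_params(name): a dict with "fx", "fy", "cx", "cy" (pixels), "rvec" (rotation vector, rad) and "tvec" (3), from world to camera coordinates, as OpenCV has them. Camera axes: x right, y down, z forward; pixel columns grow to the right and rows downward; lengths in m; the calibration is good to about 2 mm. A picture is of the moment at which its call begins: read the wrist's pose just before it. camera_params takes no time and is no camera call; for the wrist camera it gives the pose at the moment of the call.
- close_job(): hands the job in, once; it reports no verdict.
The state is a dict: "time_s": time; "q": joint angles; "qvel": joint speeds; "joint_efforts": joint torques, N m; "position": TCP position; "tool_rot": TCP orientation; "ft_force": force on the tool from outside, world axes, zero at the start; "wrist_torque": the same for the moment, N m; "grip_width": finger opening in m.
Only numpy, scipy, OpenCV 4.12 (cv2) and the standard library are available. Lean on these libraries where they do the work, as an engineer would, in place of code of your own. Each camera call takes 0.05 s, during which the arm holds its last target. There are 200 camera calls.

## Working session

There is one attempt and no reset: what is moved stays moved. The work goes in short steps, Python scripts to look and compute and a tool call to move; the robot and the scene stay as the last step left them, time stands still between calls to the robot, and variables do not carry over. Pictures are saved under pics/ and viewed, about 8 in all and at most 12, crops included, and the job is handed in when it is done.

Besides the shell and the picture viewer there is one more tool, called after "Emit:" by a JSON object that holds its "api" and its "payload". apply_moves: Moves the arm, as the interface text tells. Its arguments: {"type":"object","properties":{"motion":{"type":"array"},"squeeze":{"type":"number"}},"required":["motion"]}

```bash
mkdir -p pics; cat > h.py <<'E'
import numpy as np,cv2
from rig import telemetry,get_image,camera_params,env
def cloud(name):
    p=camera_params(name); im,d=get_image(name)
    R=cv2.Rodrigues(np.array(p['rvec'],float))[0];t=np.array(p['tvec'],float).ravel()
    v,u=np.mgrid[0:400,0:640]
    c=np.stack([(u-p['cx'])/p['fx']*d,(v-p['cy'])/p['fy']*d,d],-1)
    w=(c-t)@R; w[d==0]=np.nan
    return im,w
def save(n,im): cv2.imwrite('pics/'+n,cv2.cvtColor(im,cv2.COLOR_RGB2BGR))
E
python3 - <<'E'
from h import *
s=telemetry.observe();print(s['position'],s['tool_rot'],s['grip_width'],s['time_s'],env.tip_extent)
a,wa=cloud('scene');b,wb=cloud('wrist')
np.savez('a.npz',a=a,wa=wa,b=b,wb=wb)
save('1.png',np.vstack([a,b])[:, :].astype('uint8') if 0 else cv2.resize(np.vstack([a,b]),(480,600)))
save('s.png',a);save('w.png',b)
E
```

```text
[5.49724699e-01 7.13896798e-05 2.47708013e-01] [[-1.82107669e-05  9.99998955e-01 -1.44574273e-03]
 [ 9.99999955e-01  1.86441856e-05  2.99776699e-04]
 [ 2.99803341e-04 -1.44573721e-03 -9.99998910e-01]] 0.08550044486061259 0.0 0.017
```

View pics/s.png

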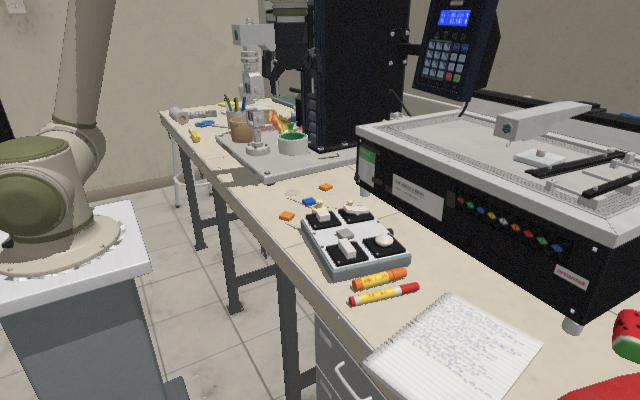

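View pics/w.png

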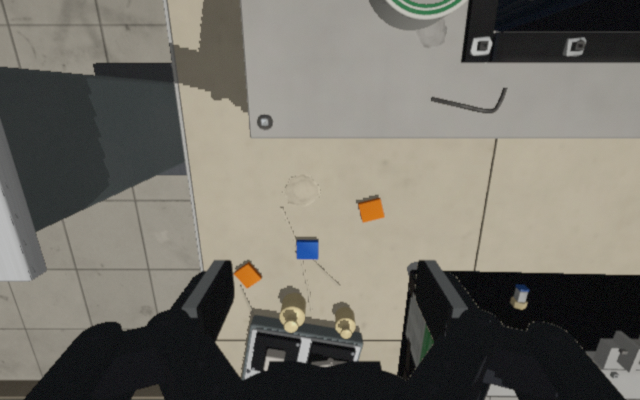

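The scene view shows the station at about (355,240). Its units are at (323,217), (355,213), (347,250) and (384,245), the last looking like the mushroom. The wrist view shows the two brass weights at (290,315) and (345,325), plus the station's left edge. Next I'll crop closer.

```bash
python3 - <<'E'
from h import *
z=np.load('a.npz');a,wa=z['a'],z['wa']
for u,v in [(323,217),(355,213),(347,250),(384,242),(345,234),(292,216)]: print(u,v,wa[v,u].round(4))
c,wc=cloud('side');np.savez('c.npz',c=c,wc=wc)
A=cv2.resize(a[190:310,270:430],(800,600),interpolation=cv2.INTER_CUBIC)
save('2.png',A);save('3.png',c)
E
```

```text
323 217 [ 0.4764 -0.2611  0.0476]
355 213 [ 0.5477 -0.2728  0.0423]
347 250 [ 0.448  -0.3915  0.0514]
384 242 [ 0.5214 -0.4019  0.0492]
345 234 [ 0.4859 -0.3282  0.039 ]
292 216 [ 0.4569 -0.1543  0.0057]
```

View pics/2.png

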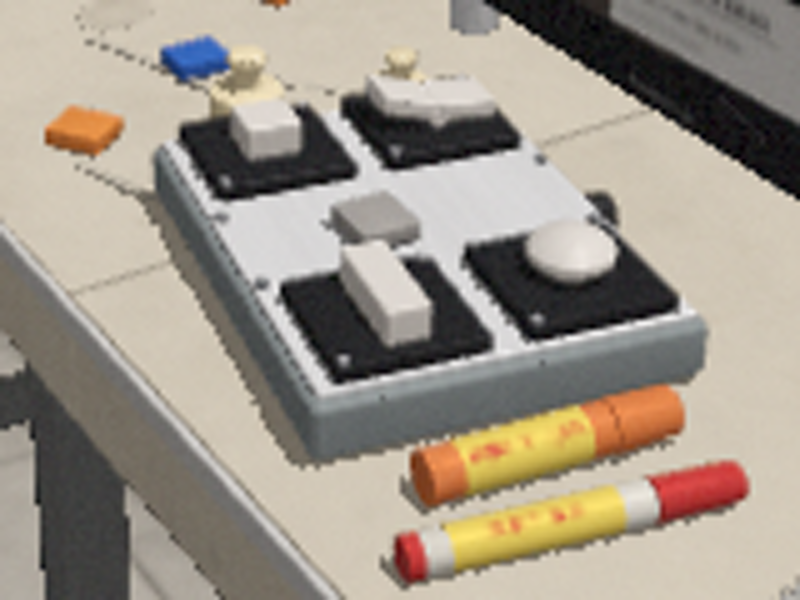

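View pics/3.png

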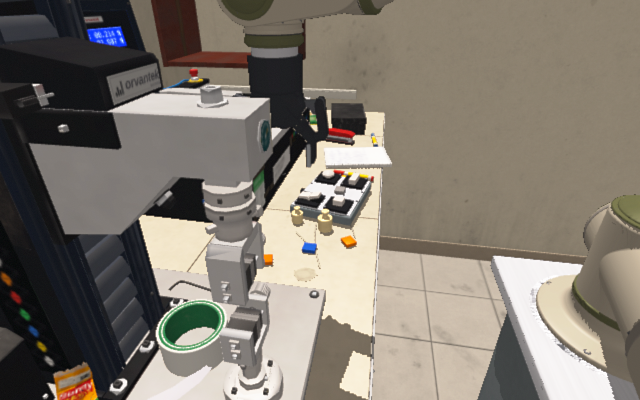

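The crop settles which unit is which. The square key is near-left (scene 323,217), the rocker rear-left (355,213) with its near end up, the bar key near-right (347,250), and the mushroom rear-right (384,242). Loose brass weights stand behind on the left, the grey pad is at (345,234), and the blue and orange pads are decoys. Next I'll fit the station pose.

```bash
cat > fit.py <<'E'
from h import *
from scipy.optimize import least_squares
def fit(im,w):
    m=(abs(w[...,0]-.5)<.15)&(abs(w[...,1]+.33)<.16)
    hsv=cv2.cvtColor(im,cv2.COLOR_RGB2HSV)
    t=m&(w[...,2]>.024)&(w[...,2]<.045)
    l=cv2.connectedComponents(t.astype('uint8'))[1]; k=np.bincount(l[t]).argmax(); t=l==k
    P=w[t][:,:2].astype('float32'); r=cv2.minAreaRect(P); print('rect',r,t.sum())
    c=m&(w[...,2]>.0435)&(w[...,2]<.065)&(hsv[...,2]>130)
    n,l,st,_=cv2.connectedComponentsWithStats(c.astype('uint8'))
    for i in range(1,n):
        if st[i,4]>12:
            Q=w[l==i]; print(st[i,4],st[i,:2],'mean',Q.mean(0).round(4),'min',Q.min(0).round(4),'max',Q.max(0).round(4),'rect',[np.round(x,3) for x in cv2.minAreaRect(Q[:,:2].astype('float32'))])
E
python3 - <<'E'
from fit import *
z=np.load('a.npz');fit(z['a'],z['wa']); z2=np.load('c.npz');print();fit(z2['c'],z2['wc'])
for w in (z['wa'],z2['wc']):
    g=w[(w[...,2]>.08)&(w[...,1]<-.1)&(w[...,1]>-.6)&(w[...,0]<.9)&(w[...,0]>.3)]
    print(g.shape,np.percentile(g,[0,5,50],0).round(3))
E
```

```text
rect ((0.5132523775100708, -0.30295515060424805), (0.23960411548614502, 0.16288557648658752), 78.38372039794922) 3978
35 [315 199] mean [ 0.5051 -0.1941  0.0482] min [ 0.4984 -0.2006  0.0438] max [ 0.5135 -0.1809  0.0511] rect [array([ 0.506, -0.193]), array([0.017, 0.016]), np.float64(48.196)]
157 [343 205] mean [ 0.5525 -0.2667  0.0491] min [ 0.5283 -0.28    0.0436] max [ 0.5815 -0.2475  0.0557] rect [array([ 0.555, -0.265]), array([0.026, 0.051]), np.float64(78.191)]
97 [316 209] mean [ 0.4812 -0.2531  0.05  ] min [ 0.4697 -0.2623  0.0438] max [ 0.4967 -0.2356  0.0531] rect [array([ 0.483, -0.249]), array([0.027, 0.024]), np.float64(79.504)]
166 [375 234] mean [ 0.5257 -0.3959  0.0504] min [ 0.5129 -0.4081  0.0445] max [ 0.5429 -0.3774  0.0541] rect [array([ 0.527, -0.393]), array([0.028, 0.032]), np.float64(23.494)]
181 [338 238] mean [ 0.4551 -0.3809  0.0507] min [ 0.4443 -0.4006  0.0437] max [ 0.468  -0.3534  0.0534] rect [array([ 0.457, -0.377]), array([0.047, 0.018]), np.float64(79.251)]

rect ((0.5149886012077332, -0.2971020042896271), (0.24075396358966827, 0.165992558002471
[... 384 characters left out ...]
127 [299 191] mean [ 0.5532 -0.26    0.0501] min [ 0.5276 -0.2801  0.0442] max [ 0.5804 -0.2465  0.0575] rect [array([ 0.554, -0.264]), array([0.027, 0.05 ]), np.float64(78.486)]
78 [333 196] mean [ 0.482  -0.2439  0.0514] min [ 0.4694 -0.259   0.0439] max [ 0.4945 -0.2345  0.0549] rect [array([ 0.482, -0.247]), array([0.024, 0.023]), np.float64(78.579)]
40 [321 209] mean [ 0.5057 -0.1885  0.0491] min [ 0.4982 -0.1979  0.0436] max [ 0.5145 -0.182   0.0522] rect [array([ 0.506, -0.19 ]), array([0.015, 0.015]), np.float64(56.13)]
(23604, 3) [[ 0.636 -0.6    0.08 ]
 [ 0.641 -0.586  0.093]
 [ 0.695 -0.433  0.175]]
(2326, 3) [[ 0.636 -0.598  0.08 ]
 [ 0.643 -0.459  0.084]
 [ 0.65  -0.231  0.119]]
```

Both cameras agree to about 2 mm: square (0.483,-0.249), rocker pivot (0.5545,-0.265), bar (0.457,-0.3755), mushroom (0.528,-0.390), yaw about -11.3°. The rocker's raised end is at about (0.536,-0.261). I'll move there high up, with the jaws shut.

Emit:
{"api": "apply_moves", "payload": {"motion": [{"tx":-3,"ty":-0.3,"tz":0,"turn":5,"jaw":-1},{"tx":-7,"ty":-0.6,"tz":1,"turn":11.3,"jaw":-1},{"tx":-11,"ty":-1,"tz":2.5,"turn":11.3,"jaw":-1},{"tx":-15,"ty":-1.4,"tz":4,"turn":11.3,"jaw":-1},{"tx":-18,"ty":-1.4,"tz":5,"turn":11.3,"jaw":-1}], "squeeze": 20}}

```text
time_s: 0.57
position: [0.5347, -0.1821, 0.1966]
tool_rot: [[0.197, 0.98, -0.002], [0.98, -0.197, 0.001], [0.0, -0.002, -1.0]]
ft_force: [0.5, -0.1, -0.2]
grip_width: 0.0255
```

Emit:
{"api": "apply_moves", "payload": {"motion": [{"tx":-3.5,"ty":0.8,"tz":1,"turn":0,"jaw":-1},{"tx":-7.7,"ty":1.7,"tz":3,"turn":0,"jaw":-1},{"tx":-7.7,"ty":1.7,"tz":6.5,"turn":0,"jaw":-1},{"tx":-7.7,"ty":1.7,"tz":9.5,"turn":0,"jaw":-1},{"tx":-7.7,"ty":1.7,"tz":10.7,"turn":0,"jaw":-1}]}}

```text
time_s: 0.98
position: [0.534, -0.2607, 0.0849]
tool_rot: [[0.198, 0.98, -0.008], [0.98, -0.198, 0.005], [0.003, -0.009, -1.0]]
ft_force: [-0.7, 1.0, -0.3]
grip_width: 0.0001
```

```bash
python3 - <<'E'
from h import *
s=telemetry.observe();print(s['position'],s['ft_force'],s['grip_width'])
a,_=cloud('scene');c,_=cloud('side')
A=cv2.resize(a[150:280,270:430],(480,390),interpolation=cv2.INTER_CUBIC);C=cv2.resize(c[120:240,260:400],(320,274),interpolation=cv2.INTER_CUBIC)
o=np.zeros((390,800,3),'uint8');o[:,:480]=A;o[:274,480:]=C;save('4.png',o)
E
```

```text
[ 0.53402316 -0.26070193  0.08493523] [-0.74310663  1.00681249 -0.33959492] 0.00011759073371020172
```

View pics/4.png

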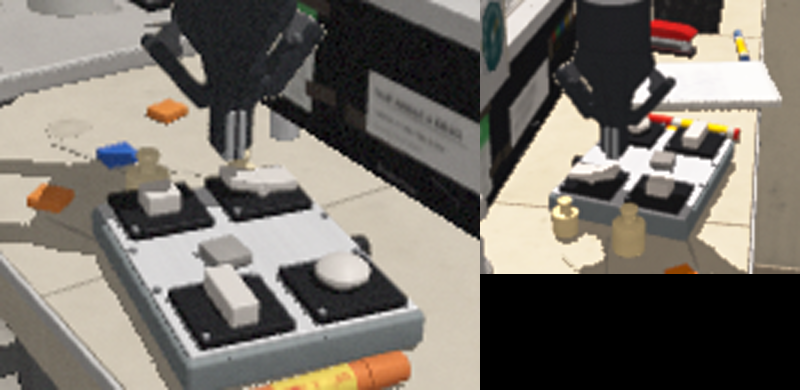

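The fingertips stand over the rocker's near raised end (composite pixel 235,155), clear of the other things. Pressing down now.

Emit:
{"api": "apply_moves", "payload": {"motion": [{"tx":0,"ty":0,"tz":0.6,"turn":0,"jaw":-1},{"tx":0,"ty":0,"tz":1.1,"turn":0,"jaw":-1},{"tx":0,"ty":0,"tz":1.5,"turn":0,"jaw":-1},{"tx":0,"ty":0,"tz":1.8,"turn":0,"jaw":-1},{"tx":0,"ty":0,"tz":2.0,"turn":0,"jaw":-1}]}}

```text
time_s: 1.5
position: [0.5347, -0.2602, 0.0671]
tool_rot: [[0.197, 0.98, -0.007], [0.98, -0.197, 0.004], [0.002, -0.007, -1.0]]
ft_force: [-1.0, 1.0, 1.9]
grip_width: -0.0
```

Emit:
{"api": "apply_moves", "payload": {"motion": [{"tx":0,"ty":0,"tz":0.15,"turn":0,"jaw":-1},{"tx":0,"ty":0,"tz":0.3,"turn":0,"jaw":-1},{"tx":0,"ty":0,"tz":0.3,"turn":0,"jaw":-1}]}}

```text
time_s: 1.75
position: [0.5348, -0.2602, 0.0641]
tool_rot: [[0.197, 0.98, -0.006], [0.98, -0.197, 0.004], [0.002, -0.007, -1.0]]
ft_force: [0.2, -0.5, 1.3]
grip_width: 0.0003
```

Emit:
{"api": "apply_moves", "payload": {"motion": [{"tx":0,"ty":0,"tz":0.1,"turn":0,"jaw":-1},{"tx":0,"ty":0,"tz":0.2,"turn":0,"jaw":-1},{"tx":0,"ty":0,"tz":0.2,"turn":0,"jaw":-1}]}}

```text
time_s: 2.0
position: [0.535, -0.2603, 0.0635]
tool_rot: [[0.197, 0.98, -0.005], [0.98, -0.197, 0.003], [0.002, -0.006, -1.0]]
ft_force: [-3.3, 1.7, 11.3]
grip_width: -0.0002
```

The rocker stopped hard at 11 N, tip z 46.5 mm. I'll lift, move over the square key, then check.

Emit:
{"api": "apply_moves", "payload": {"motion": [{"tx":0,"ty":0,"tz":-1.5,"turn":0,"jaw":-1},{"tx":0,"ty":0,"tz":-3,"turn":0,"jaw":-1},{"tx":0.1,"ty":-2.6,"tz":-3,"turn":0,"jaw":-1},{"tx":0.1,"ty":-5.3,"tz":-2.5,"turn":0,"jaw":-1},{"tx":0.1,"ty":-5.3,"tz":-2,"turn":0,"jaw":-1}]}}

```text
time_s: 2.42
position: [0.48, -0.2475, 0.0837]
tool_rot: [[0.197, 0.98, -0.008], [0.98, -0.197, 0.004], [0.003, -0.008, -1.0]]
ft_force: [0.6, -0.1, 0.1]
grip_width: -0.0003
```

```bash
python3 - <<'E'
from fit import *
s=telemetry.observe();print(s['position'],s['ft_force'],s['grip_width'])
a,w=cloud('scene');c,wc=cloud('side');fit(c,wc)
# rocker profile along station x about pivot
u=np.array([.98,-.197]);v=np.array([.197,.98])
for W in (w,wc):
    d=W[...,:2]-[.5545,-.265];x=d@u;y=d@v
    for k in range(-28,29,8):
        m=(abs(x*1000-k)<4)&(abs(y)<.009)&(W[...,2]>.03)&(W[...,2]<.066); print(k,m.sum(),np.nanmedian(W[m][:,2]).round(4) if m.any() else None)
A=cv2.resize(a[150:280,270:430],(480,390),interpolation=cv2.INTER_CUBIC);C=cv2.resize(c[120:240,260:400],(320,274),interpolation=cv2.INTER_CUBIC)
o=np.zeros((390,800,3),'uint8');o[:,:480]=A;o[:274,480:]=C;save('5.png',o)
E
```

```text
[ 0.48004062 -0.24750721  0.08373935] [ 0.55848422 -0.13190322  0.12176882] -0.00028561978783261396
rect ((0.5098621845245361, -0.29633939266204834), (0.2398259937763214, 0.15552197396755219), 78.48749542236328) 2018
50 [349 173] mean [ 0.4546 -0.3656  0.0502] min [ 0.444  -0.3955  0.0436] max [ 0.4676 -0.3504  0.0539] rect [array([ 0.451, -0.372]), array([0.046, 0.014]), np.float64(63.293)]
144 [299 188] mean [ 0.5558 -0.2606  0.0499] min [ 0.5292 -0.2783  0.0435] max [ 0.58   -0.2466  0.0576] rect [array([ 0.554, -0.262]), array([0.025, 0.049]), np.float64(80.119)]
75 [333 196] mean [ 0.4827 -0.2435  0.0509] min [ 0.4696 -0.2583  0.0438] max [ 0.4945 -0.2344  0.0547] rect [array([ 0.482, -0.247]), array([0.024, 0.022]), np.float64(78.773)]
40 [321 209] mean [ 0.5057 -0.1885  0.0491] min [ 0.4983 -0.1983  0.0442] max [ 0.5143 -0.1806  0.0524] rect [array([ 0.507, -0.19 ]), array([0.016, 0.016]), np.float64(25.468)]
-28 30 0.0368
-20 21 0.0458
-12 17 0.0471
-4 26 0.0475
4 19 0.0487
12 29 0.0508
20 28 0.0529
28 14 0.0388
-28 26 0.0376
-20 13 0.0477
-12 13 0.0484
-4 12 0.049
4 12 0.0495
12 19 0.0529
20 18 0.0553
28 5 0.0393
```

View pics/5.png

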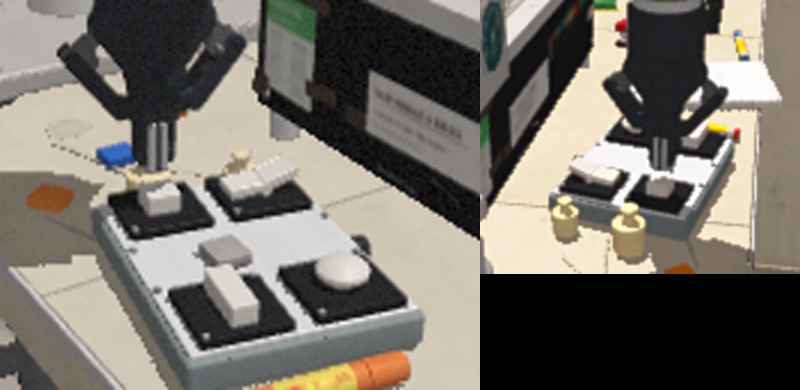

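The rocker is now tipped, with its far end raised at (270,175) and its near arm flat at about 47 mm. The tips are over the square key at (157,170). I'll check the rocker's turn angle before going on.

```bash
python3 - <<'E'
from h import *
u=np.array([.98,-.197]);v=np.array([.197,.98])
z=np.load('a.npz')['wa'];z2=np.load('c.npz')['wc'];n1=cloud('scene')[1];n2=cloud('side')[1]
for W in (z,n1,z2,n2):
    d=W[...,:2]-[.5545,-.264];x=d@u;y=d@v
    for lo,hi in((-.023,-.004),(.004,.023)):
        m=(x>lo)&(x<hi)&(abs(y)<.009)&(W[...,2]>.042)&(W[...,2]<.062)
        print(m.sum(),np.polyfit(x[m],W[m][:,2],1).round(4),end=' | ')
    print()
E
```

```text
29 [-0.3009  0.0485] | 37 [-0.0914  0.0483] | 
41 [0.078  0.0479] | 47 [0.3418 0.0471] | 
22 [-0.339  0.049] | 24 [-0.1111  0.0496] | 
30 [0.0626 0.0489] | 32 [0.335  0.0493] |
```

The two arms turned by about 0.40 rad, so the rocker is fully tipped. Now the square key.

Emit:
{"api": "apply_moves", "payload": {"motion": [{"tx":0,"ty":0.2,"tz":0.7,"turn":0,"jaw":-1},{"tx":0,"ty":0.2,"tz":1.2,"turn":0,"jaw":-1},{"tx":0,"ty":0.2,"tz":1.6,"turn":0,"jaw":-1},{"tx":0,"ty":0.2,"tz":2.0,"turn":0,"jaw":-1},{"tx":0,"ty":0.2,"tz":2.2,"turn":0,"jaw":-1}]}}

```text
time_s: 3.03
position: [0.4865, -0.2499, 0.0615]
tool_rot: [[0.197, 0.98, -0.004], [0.98, -0.197, 0.002], [0.001, -0.004, -1.0]]
ft_force: [1.4, 0.0, 3.4]
grip_width: 0.0
```

Emit:
{"api": "apply_moves", "payload": {"motion": [{"tx":0,"ty":0,"tz":0.1,"turn":0,"jaw":-1},{"tx":0,"ty":0,"tz":0.2,"turn":0,"jaw":-1},{"tx":0,"ty":0,"tz":0.2,"turn":0,"jaw":-1}]}}

```text
time_s: 3.28
position: [0.4866, -0.25, 0.0609]
tool_rot: [[0.197, 0.98, -0.003], [0.98, -0.197, 0.001], [0.0, -0.003, -1.0]]
ft_force: [-4.1, 3.4, 15.8]
grip_width: 0.0
```

The square key bottomed at tip z 43.9 mm with 16 N. I'll lift and go to hover over the bar key.

Emit:
{"api": "apply_moves", "payload": {"motion": [{"tx":0,"ty":0,"tz":-1.5,"turn":0,"jaw":-1},{"tx":0,"ty":0,"tz":-3.2,"turn":0,"jaw":-1},{"tx":-4,"ty":-0.2,"tz":-3.2,"turn":0,"jaw":-1},{"tx":-8,"ty":-0.4,"tz":-3.2,"turn":0,"jaw":-1},{"tx":-11,"ty":-0.5,"tz":-3.2,"turn":0,"jaw":-1}]}}

```text
time_s: 3.7
position: [0.4594, -0.3589, 0.0931]
tool_rot: [[0.196, 0.981, -0.003], [0.981, -0.196, 0.0], [-0.0, -0.003, -1.0]]
ft_force: [0.6, -0.4, -0.4]
grip_width: -0.0001
```

Emit:
{"api": "apply_moves", "payload": {"motion": [{"tx":-1.5,"ty":0,"tz":0.3,"turn":0,"jaw":-1},{"tx":-1.5,"ty":0,"tz":0.8,"turn":0,"jaw":-1}]}}

```text
time_s: 3.87
position: [0.4555, -0.3767, 0.0848]
tool_rot: [[0.2, 0.98, -0.003], [0.98, -0.2, -0.001], [-0.002, -0.002, -1.0]]
ft_force: [0.4, -0.3, -0.3]
grip_width: 0.0001
```

```bash
python3 - <<'E'
from fit import *
s=telemetry.observe();print(s['position'],s['ft_force'],s['grip_width'])
a,w=cloud('scene');c,wc=cloud('side')
u=np.array([.98,-.197]);v=np.array([.197,.98])
z=np.load('a.npz')['wa'];z2=np.load('c.npz')['wc']
for W in (z,w,z2,wc):
    d=W[...,:2]-[.4825,-.2485];m=(abs(d@u)<.009)&(abs(d@v)<.009)&(W[...,2]<.06);print('square top',m.sum(),np.median(W[m][:,2]).round(4))
A=cv2.resize(a[150:280,270:430],(480,390),interpolation=cv2.INTER_CUBIC);C=cv2.resize(c[120:240,260:400],(320,274),interpolation=cv2.INTER_CUBIC)
o=np.zeros((390,800,3),'uint8');o[:,:480]=A;o[:274,480:]=C;save('6.png',o)
E
```

```text
[ 0.45552958 -0.37673436  0.08479926] [ 0.37384167 -0.30165337 -0.27219331] 5.15893925243e-05
square top 33 0.0519
square top 39 0.0437
square top 29 0.053
square top 31 0.0451
```

View pics/6.png

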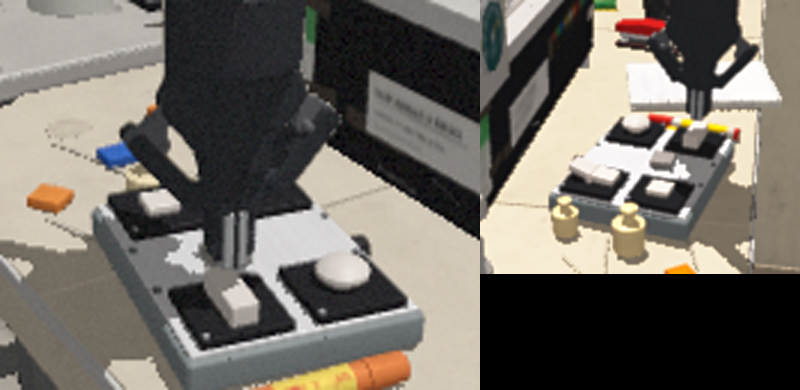

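The square key is down 8 mm and stays in (157,203), and the tips are over the bar key (232,265). Pressing the bar now.

Emit:
{"api": "apply_moves", "payload": {"motion": [{"tx":0,"ty":0,"tz":0.7,"turn":0,"jaw":-1},{"tx":0,"ty":0,"tz":1.2,"turn":0,"jaw":-1},{"tx":0,"ty":0,"tz":1.6,"turn":0,"jaw":-1},{"tx":0,"ty":0,"tz":2.0,"turn":0,"jaw":-1},{"tx":0,"ty":0,"tz":2.15,"turn":0,"jaw":-1}]}}

```text
time_s: 4.38
position: [0.4561, -0.3715, 0.0628]
tool_rot: [[0.196, 0.981, -0.005], [0.981, -0.196, 0.004], [0.003, -0.005, -1.0]]
ft_force: [-3.3, 8.1, 21.7]
grip_width: -0.0
```

Emit:
{"api": "apply_moves", "payload": {"motion": [{"tx":0,"ty":0,"tz":0.1,"turn":0,"jaw":-1},{"tx":0,"ty":0,"tz":0.2,"turn":0,"jaw":-1},{"tx":0,"ty":0,"tz":0.2,"turn":0,"jaw":-1}]}}

```text
time_s: 4.63
position: [0.4562, -0.3713, 0.0629]
tool_rot: [[0.195, 0.981, -0.004], [0.981, -0.195, 0.003], [0.002, -0.005, -1.0]]
ft_force: [-5.6, 4.4, 19.3]
grip_width: 0.0002
```

The bar key is at its hard stop: tip z 45.9 mm with about 20 N against a 5 N spring. I'll lift well clear.

Emit:
{"api": "apply_moves", "payload": {"motion": [{"tx":0,"ty":0,"tz":-1,"turn":0,"jaw":-1},{"tx":0,"ty":0,"tz":-3,"turn":0,"jaw":-1},{"tx":0,"ty":0,"tz":-6,"turn":0,"jaw":-1},{"tx":0,"ty":0,"tz":-10,"turn":0,"jaw":-1},{"tx":0,"ty":0,"tz":-13,"turn":0,"jaw":-1}]}}

```text
time_s: 5.05
position: [0.457, -0.3716, 0.1955]
tool_rot: [[0.195, 0.981, -0.003], [0.981, -0.195, 0.001], [0.0, -0.003, -1.0]]
ft_force: [0.2, -0.8, -0.1]
grip_width: 0.0002
```

Emit:
{"api": "apply_moves", "payload": {"motion": [{"tx":0,"ty":0,"tz":-0.5,"turn":0,"jaw":-1},{"tx":0,"ty":0,"tz":-0.5,"turn":0,"jaw":-1},{"tx":0,"ty":0,"tz":-0.5,"turn":0,"jaw":-1}]}}

```text
time_s: 5.3
position: [0.4569, -0.3711, 0.1997]
tool_rot: [[0.195, 0.981, -0.004], [0.981, -0.195, 0.002], [0.001, -0.004, -1.0]]
ft_force: [0.4, 0.7, -0.5]
grip_width: -0.0
```

```bash
python3 - <<'E'
from fit import *
s=telemetry.observe();print(s['position'],s['ft_force'],s['qvel'])
a,w=cloud('scene');c,wc=cloud('side')
u=np.array([.98,-.197]);v=np.array([.197,.98])
z=np.load('a.npz')['wa'];z2=np.load('c.npz')['wc']
for n,p in dict(square=[.4825,-.2485],bar=[.4565,-.3755],stop=[.528,-.389],rock_near=[.5378,-.2615],rock_far=[.571,-.268],pad=[.492,-.325]).items():
  for W in (z,w,z2,wc):
    d=W[...,:2]-p;m=(abs(d@u)<.006)&(abs(d@v)<.008)&(W[...,2]<.065);print(n,m.sum(),np.median(W[m][:,2]).round(4) if m.any() else None,end=' | ')
  print()
A=cv2.resize(a[150:310,270:430],(480,480),interpolation=cv2.INTER_CUBIC);C=cv2.resize(c[120:240,260:400],(320,274),interpolation=cv2.INTER_CUBIC)
o=np.zeros((480,800,3),'uint8');o[:,:480]=A;o[:274,480:]=C;save('7.png',o)
E
```

```text
[ 0.45692408 -0.37112501  0.19972514] [ 0.37833973  0.71344642 -0.54925539] [-0.11541401  1.50496036  1.43254821  0.04581306 -0.04170471 -0.03239264]
square 19 0.0518 | square 24 0.0438 | square 16 0.0531 | square 17 0.0453 | 
bar 34 0.0517 | bar 30 0.0516 | bar 14 0.0526 | bar 12 0.0533 | 
stop 29 0.0535 | stop 30 0.0536 | stop 22 0.0542 | stop 20 0.0541 | 
rock_near 36 0.0452 | rock_near 19 0.0462 | rock_near 27 0.0408 | rock_near 17 0.0479 | 
rock_far 18 0.0465 | rock_far 35 0.0528 | rock_far 13 0.0479 | rock_far 21 0.0542 | 
pad 27 0.0395 | pad 27 0.0396 | pad 14 0.0411 | pad 13 0.0415 |
```

View pics/7.png

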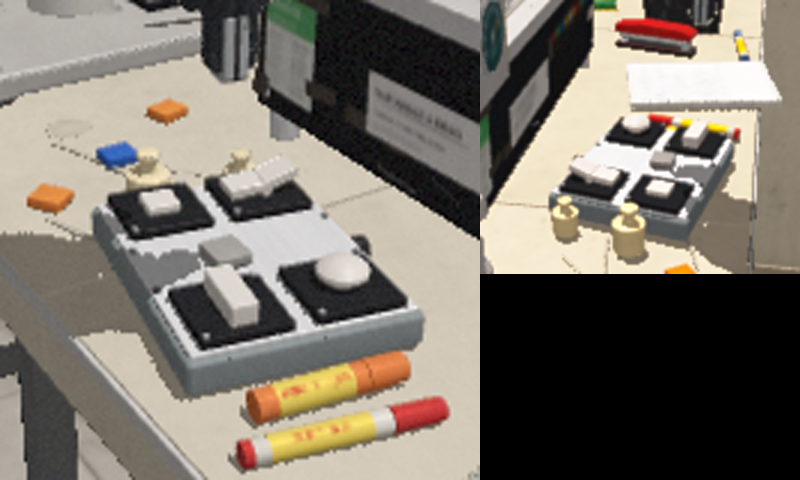

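The final view shows the rocker tipped (255,178), the square key down (160,200), the bar back up (232,295), and the mushroom and loose things unmoved. The arm is clear. Handing in.

```bash
python3 -c "from rig import close_job; print(close_job())"
```

```text
the job is handed in; nothing more can be done
None
```

I pressed the three controls in the order asked and handed the job in at about 5.4 s. The tool's sideways positions drifted by up to 5 mm during the presses, but the fingertips stayed on each control.

- **Rocker:** pushed to its hard stop at 11 N. The depth images show it turned about 0.40 rad, with single estimates from 0.37 to 0.43, and it stayed over.
- **Square key:** pushed to its stop at 16 N. Its top is 8 mm lower and stayed there.
- **Bar key:** pressed to its stop with the fingertips at 45.9 mm and about 20 N, then released. Its top is back at its starting height.

In the last check the mushroom key's height was unchanged, as was the grip pad's. The other loose things looked unmoved in the picture. The arm was clear of everything with no contact force. No check failed.

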